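# Change the board in the assembly pallet

## Robot

A 6-joint arm with a two-finger parallel gripper is mounted at the origin on a cart in front of the work surface, level with it; the furniture and walls round the work are solid. World frame = base frame: x ahead of the robot, y to its left, z up, the work surface at z = 0. Lengths are in m, angles in rad, forces in N, time in s.
With the tool pointing down it reaches from about 0.35 to 0.775 m from the base axis. Payload 7.3 kg.
Tool frame: the origin (TCP) lies at the very end of the fingers, on their centre line; the grasp point (between the pads) lies 19 mm behind it; z points along the fingers, y is the line along which they close (so a half turn about z gives the same grasp; the last joint's range is limited). The gripper opens to 92 mm and grips with 3 to 60 N. Pads are 19 mm wide; open, the fingers measure 130 mm over their backs; the gripper's body (75 mm by 190 mm) begins 47 mm behind the grasp point.
Start: joints at [-1.412, 0.342, 1.524, -0, 1.275, -0.146], TCP at [0.158, -0.501, 0.227] pointing down, gripper open.
Joint ranges: [-2.53, 2.53], [-0.77, 2.02], [0.04, 2.7], [-1, 4.14], [0.28, 2.66], [-3.11, 3.11]. Speed limits (rad/s): [2.57, 2.57, 3.14, 3.14, 3.14, 3.14].

## Interface

Orientations are given as a 3x3 rotation matrix whose columns are the frame's x, y, z axes.
In Python, from workcell import ctrl gives the robot as it stands. The module is installed in compiled form; this text tells all that it offers.
- The arm moves only by the shell command python3 -m jog 'ROWS' [FORCE]. ROWS is JSON, a list of rows, each a list of 5 numbers: the shift along the world's x, y, z in cm, then the turn about the world's z in rad, then the opening, from -1 (shut) to 1 (fully open). A call has 1 to 8 rows; each row is the pose to reach, as a shift and turn from the pose commanded when the call began; what a row does not reach only later rows make up. A row lasts 1/8 s, in which the tool goes at most 62.5 mm and 10.7 degrees, less where a joint would pass 70% of its speed; a pose out of reach is approached as far as the arm can. A call with a gripper value outside its range is refused whole. The fingers move at their own pace and stop on an object; FORCE is the grip in N (left out, the last holds). Time passes only in rows, so rows that repeat a pose let the fingers close. It gives the time, the measured TCP pose, the force, the opening and the grip force at its end, in the units of the state.
- ctrl.get_obs(): the state, without advancing time (a new reading comes with each control period).
- ctrl.capture(name): name is "side" or "top"; returns the picture (400x640x3 uint8, red, green, blue); there is no depth.
- ctrl.camera_info(name): a dict with "vfov" (degrees; the focal length in pixels is half the picture's height over the tangent of half this angle, whatever the lens; pixels are square), "cx", "cy" (the principal point, pixels), "origin" and "orientation" of the camera in the world. Camera axes: x right, y down, z forward; pixel columns grow to the right and rows downward; lengths in m; the calibration is good to about 2 mm. A picture is of the moment at which its call begins. camera_info takes no time and is no camera call.
- ctrl.close_job(): hands the job in; it is judged then, once.
The state is a dict: "t": time; "joint_pos": joint angles; "qvel": joint speeds; "tau": joint torques, N m; "tool_pos": TCP position; "ee_rot": TCP orientation; "wrist_force": force on the tool from outside, world axes, zero at the start; "wrist_torque": the same for the moment, N m; "width": finger opening in m; "grasp_force": force on a finger pad.
Only numpy, scipy, OpenCV 4.12 (cv2) and the standard library are available. Lean on these libraries where they do the work, as an engineer would, in place of code of your own. Each camera call takes 0.05 s, during which the arm holds its last target. There are 200 camera calls.

## Task

The populated board in the assembly pallet is finished: lift off the two hold-down bars that lie across it and put them aside on the blue mat, take the finished board out and stand it on the black foam pad, and load the bare green board into the pallet in its place. Then put both hold-down bars back, each on the same pair of posts that it came from, because its pressure pads are set for that end. Keep the boards upright, and leave the tin, the tip cleaner and the tape roll where they stand.

Things in the scene. Friction and masses are not known exactly. Their poses are not given: they have to be found in the camera images.
- pallet: fixed dark H-shaped pallet 140 (x) x 160 mm (y), base top z=12; origin under its middle, z up. Flared guides hold a board (length along x) on the base, 4 mm play; base cut away to the table at |x|<23, |y|>28 for fingers. Bar seats at x=-42 and x=+42: posts at |y| 55-78 with flared prongs to z=39; a seated bar lies along y, its origin at (+-42, 0, 24.5) mm, 4 mm play. Guides reach z=29
- bar_red: hold-down bar, red grip, 120 g: aluminium flat 22 x 138 x 8 mm (z=3 to 11) on 3 mm rubber pads, with an upright grip block in the middle, 14 mm thick (x), 34 mm long (y), z=11 to 37, to be pinched along the bar's x. Origin under its middle, level with the pads' underside; x across, y along the bar, z up. Starts on either of the pallet's two seats.
- bar_black: hold-down bar with a black grip, otherwise the same as bar_red; at the start on the pallet's other seat
- board_done: finished green circuit board with chips, capacitors and a white connector, 120 (x) x 56 mm (y), 80 g, on four white spacers; origin under its middle, level with the spacers' underside, z up. The board is at z=8 to 12 mm, components up to 20 mm. Starts in the pallet under the bars. Take it across its 56 mm at mid-length.
- board_bare: bare green circuit board with gold pads, no components; size, spacers and axes as board_done, 70 g; starts on the table in front of the pallet. In the pallet its length lies along the pallet's x, either way round, its origin 12 mm above the table.
- mat: blue antistatic mat, fixed, 120 x 152 x 2 mm with a small steel snap in one corner; origin at the middle of its underside, x along its 120 mm, y along its 152 mm. Two bars fit on it side by side along its y, about 56 mm apart.
- foam_pad: black foam pad, firm, fixed, 136 x 100 x 6 mm; origin at the middle of its underside, x along its 136 mm, y along its 100 mm. A solid computer case 0.23 m high stands behind and to the right (from x=0.50, y=-0.10 away from the robot and to the right): carry things over it or round in front of it.
- flux_tin: bystander: round white tin with a green top, 54 mm across, 19 mm high; origin under its middle
- tip_cleaner: bystander: round black tip cleaner with brass wool, 47 mm across, 38 mm high; origin under its middle
- kapton_roll: bystander: roll of amber tape lying flat, 57 mm across, 19 mm high; origin under its middle

How it is judged:
On the way, in this order (a step that is already met when the one before it is completed fails the run):
1. both hold-down bars lie on the blue mat (x of bar_red in the frame of mat between -0.06 and 0.06 m and y of bar_red in the frame of mat between -0.076 and 0.076 m and z of bar_red in the frame of mat between -0.001 and 0.005 m and angle between each of bar_red, bar_black's own z axis and vertical below 0.12 rad and linear speed of each of bar_red, bar_black below 0.03 m/s and x of bar_black in the frame of mat between -0.06 and 0.06 m and y of bar_black in the frame of mat between -0.076 and 0.076 m and z of bar_black in the frame of mat between -0.001 and 0.005 m), for 0.2 s.
2. the finished board stands on the black foam pad (x of board_done in the frame of foam_pad between -0.068 and 0.068 m and y of board_done in the frame of foam_pad between -0.05 and 0.05 m and z of board_done in the frame of foam_pad between 0.003 and 0.009 m and angle between board_done's own z axis and vertical below 0.1 rad and linear speed of board_done below 0.03 m/s), for 0.2 s.
3. the bare board is seated in the pallet's nest while both bars are still off the pallet (x of board_bare in the frame of pallet between -0.008 and 0.008 m and y of board_bare in the frame of pallet between -0.008 and 0.008 m and z of board_bare in the frame of pallet between 0.009 and 0.015 m and angle between the x axis of board_bare and the x axis of pallet, either way round below 0.12 rad and angle between board_bare's own z axis and vertical below 0.08 rad and linear speed of board_bare below 0.03 m/s and horizontal distance between each of bar_red, bar_black and pallet above 0.09 m), for 0.2 s.
At the end, for the whole second after the job is handed in: Finished board upright on the foam pad; bare board seated in the nest (8 mm, 0.12 rad); each bar back on its own seat, level, within 8 mm of where it started and 0.12 rad in line with the pallet; all at rest (all of step 2 and x of board_bare in the frame of pallet between -0.008 and 0.008 m and y of board_bare in the frame of pallet between -0.008 and 0.008 m and z of board_bare in the frame of pallet between 0.009 and 0.015 m and angle between the x axis of board_bare and the x axis of pallet, either way round below 0.12 rad and angle between each of board_bare, bar_red, bar_black's own z axis and vertical below 0.08 rad and linear speed of board_bare below 0.03 m/s and distance of each of bar_red, bar_black from where it was at the start of the episode below 0.008 m and angle between the y axis of each of bar_red, bar_black and the y axis of pallet, either way round below 0.12 rad and linear speed of each of bar_red, bar_black, board_done, board_bare below 0.02 m/s); the robot touches nothing.
It fails at once if a bystander (tin, tip cleaner or tape roll) was moved more than 20 mm (distance of any of flux_tin, tip_cleaner, kapton_roll from where it was at the start of the episode above 0.02 m).
It fails at once if a board was tipped by more than 0.7 rad (angle between any of board_done, board_bare's own z axis and vertical above 0.7 rad).
It also fails if it takes over 141 s, if anything falls off the work surface, if the arm or the gripper's body presses on something with over 40 N, if the wrist force passes 120 N, or if a joint passes its speed limit or range.

## Working session

There is one attempt and no reset: what is moved stays moved. The work goes in short steps, Python scripts to look and compute and a shell command to move; the robot and the scene stay as the last step left them, time stands still between calls to the robot, and variables do not carry over. Pictures are saved under pics/ and viewed, at most 14 in all, crops included, and the job is handed in when it is done.

```bash
mkdir -p pics; python3 - <<'E'
from workcell import ctrl
import cv2
for n in("side","top"):
    im=ctrl.capture(n); cv2.imwrite(f"pics/{n}0.png",im[:,:,::-1]); print(n,ctrl.camera_info(n))
o=ctrl.get_obs(); print(o)
E
```

```text
side {'vfov': 47.44981329285435, 'cx': 317.373503272699, 'cy': 188.81624646626994, 'origin': array([0.25117929, 0.45640224, 1.08603525]), 'orientation': array([[-0.83869764, -0.46286758,  0.28694924],
       [-0.54456231,  0.70680855, -0.45152362],
       [ 0.00617747, -0.53495353, -0.8448589 ]])}
top {'vfov': 47.30556585861176, 'cx': 311.1402386733894, 'cy': 203.08558345132477, 'origin': array([ 0.40939895, -0.09129783,  1.142214  ]), 'orientation': array([[ 0.02542236, -0.98361707,  0.17846892],
       [-0.99957677, -0.022486  ,  0.01845696],
       [-0.01414153, -0.17886261, -0.98377243]])}
{'t': 0.1, 'joint_pos': array([-1.41196695e+00,  3.42641163e-01,  1.52489668e+00,  4.32816722e-06,
        1.27541553e+00, -1.45960505e-01]), 'qvel': array([ 0.00012381, -0.00218924, -0.00225284,  0.00139327,  0.0006351 ,
        0.0007521 ]), 'tau': array([ 1.56136739e-03, -4.32005060e+01, -2.44694495e+01,  7.19231553e-02,
        5.26040001e-02, -5.42942587e-05]), 'tool_pos': array([ 0.15753398, -0.5004336 ,  0.22612929]), 'ee_rot': array([[ 9.53910427e-01,  3.00091407e-01, -2.11126514e-04],
       [ 3.00091413e-01, -9.53909501e-01,  1.34424974e-03],
       [ 2.02002208e-04, -1.34565110e-03, -9.99999074e-01]]), 'wrist_force': array([-0.4366236 , -0.76971806, -0.11922023]), 'wrist_torque': array([-0.01546097, -0.0213932 , -0.05136447]), 'grasp_force': 0.0, 'width': 0.09214084250539957}
```

View pics/top0.png

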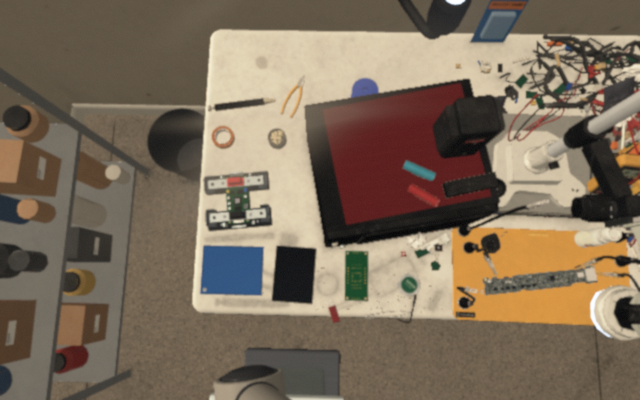

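View pics/side0.png

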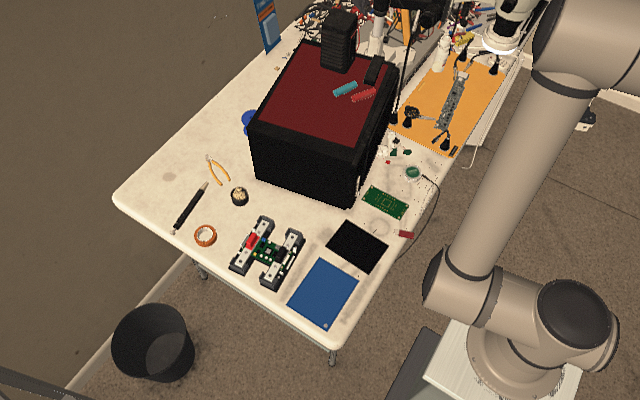

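Top view shows the pallet at about (238,201), with the red bar at (235,182) and the black bar at (238,218). The blue mat is at (232,271), the foam pad at (294,275), the bare board at (357,276), the tape roll at (223,136), the cleaner at (277,138) and the tin at (409,284). The side view matches. Next I'll crop in on both views.

```bash
python3 - <<'E'
import cv2
a=cv2.imread("pics/top0.png")[160:310,195:385]; b=cv2.imread("pics/side0.png")[175:335,225:425]
cv2.imwrite("pics/topc.png",cv2.resize(a,None,fx=4,fy=4,interpolation=cv2.INTER_CUBIC)[:600])
cv2.imwrite("pics/sidec.png",cv2.resize(b,None,fx=3.7,fy=3.7,interpolation=cv2.INTER_CUBIC))
E
```

```text
(no output)
```

View pics/topc.png

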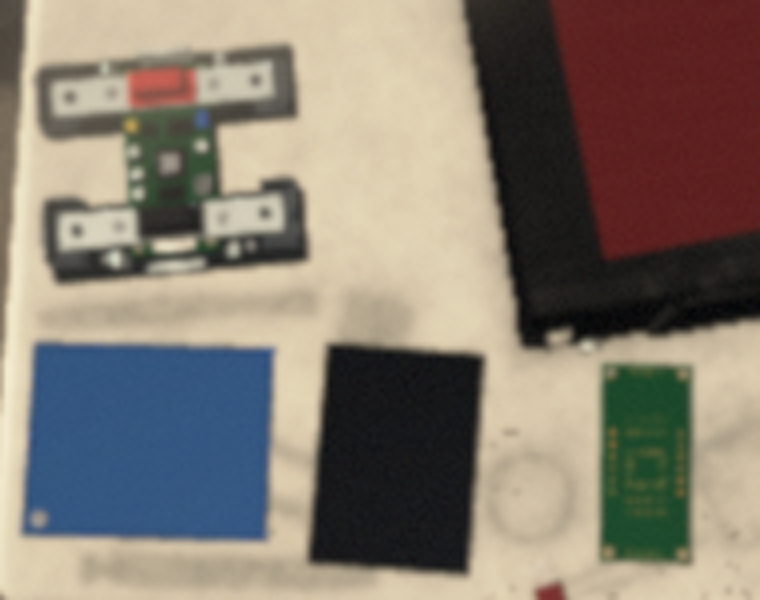

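View pics/sidec.png

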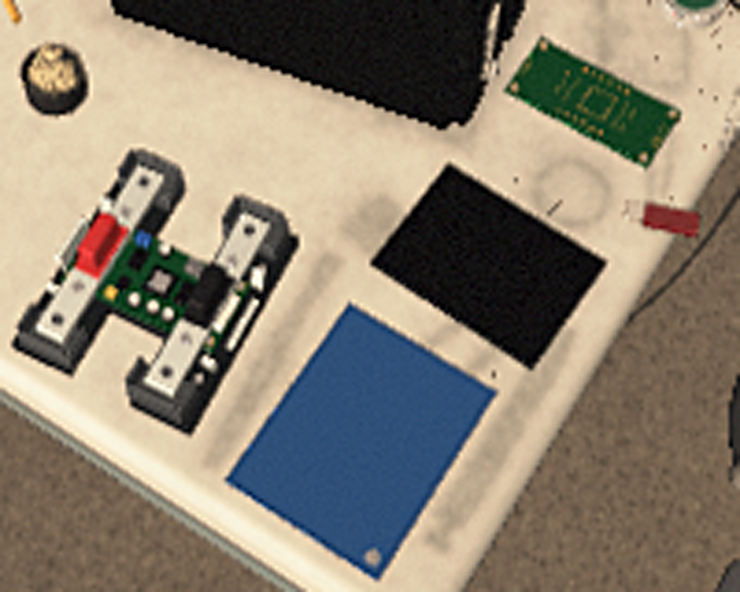

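The crops show the bars' screw holes clearly. In the top crop, red's holes are at (68,97) and (256,80) and black's at (76,231) and (264,213). In the side crop they are at (57,318)/(144,181) and (166,372)/(249,230). The mat, pad and bare board outlines are clean enough for colour masks.

```bash
cat > vis.py <<'E'
import numpy as np, cv2
from workcell import ctrl
I={n:ctrl.camera_info(n) for n in("top","side")}
def ray(n,uv):
    c=I[n]; f=200/np.tan(np.radians(c["vfov"]/2)); uv=np.atleast_2d(uv).astype(float)
    d=np.c_[(uv[:,0]-c["cx"])/f,(uv[:,1]-c["cy"])/f,np.ones(len(uv))]@c["orientation"].T
    return c["origin"],d/np.linalg.norm(d,axis=1)[:,None]
def plane(n,uv,z):
    o,d=ray(n,uv); return o+d*((z-o[2])/d[:,2])[:,None]
def tri(ut,us):
    o1,d1=ray("top",ut); o2,d2=ray("side",us); r=[]
    for a,b in zip(d1,d2):
        s=np.linalg.lstsq(np.c_[a,-b],o2-o1,rcond=None)[0]; p,q=o1+s[0]*a,o2+s[1]*b
        r.append([*(p+q)/2,np.linalg.norm(p-q)])
    return np.array(r)
def dark(im,uv,r=3):   # centroid of the dark spot near uv
    u,v=np.round(uv).astype(int); g=cv2.cvtColor(im,cv2.COLOR_RGB2GRAY)[v-r:v+r+1,u-r:u+r+1].astype(float)
    w=np.clip(np.percentile(g,60)-g,0,None); y,x=np.mgrid[v-r:v+r+1,u-r:u+r+1]
    return np.array([(w*x).sum(),(w*y).sum()])/w.sum()
def blob(im,lo,hi,box):  # largest contour of an HSV range inside box x0,y0,x1,y1 -> rect corners
    h=cv2.cvtColor(im,cv2.COLOR_RGB2HSV); m=cv2.inRange(h,np.array(lo),np.array(hi)); k=np.zeros_like(m)
    x0,y0,x1,y1=box; k[y0:y1,x0:x1]=m[y0:y1,x0:x1]; k=cv2.morphologyEx(k,cv2.MORPH_CLOSE,np.ones((5,5)))
    c=max(cv2.findContours(k,cv2.RETR_EXTERNAL,cv2.CHAIN_APPROX_NONE)[0],key=cv2.contourArea)
    M=cv2.moments(c); return c[:,0,:],np.array([M["m10"]/M["m00"],M["m01"]/M["m00"]]),cv2.contourArea(c)
def rect(n,c,z):  # plan rectangle of a contour on plane z
    p=plane(n,c,z)[:,:2]; (cx,cy),(w,h),a=cv2.minAreaRect((p*1000).astype(np.float32)); return np.round([cx,cy,w,h,a],1)
def cyc(n): return cv2.cvtColor(ctrl.capture(n),cv2.COLOR_RGB2BGR)
E
python3 - <<'E'
from vis import *
np.set_printoptions(suppress=True,precision=4)
T=cv2.imread("pics/top0.png")[:,:,::-1].copy();S=cv2.imread("pics/side0.png")[:,:,::-1].copy()
th=np.array([[68,97],[256,80],[76,231],[264,213]])/4+[195,160]-.375
sh=np.array([[57,318],[144,181],[166,372],[249,230]])/3.7+[225,175]-.36
for u,s in((th,sh),([dark(T,x) for x in th],[dark(S,x) for x in sh])):
    h=tri(u,s);print(h,'\nmid',(h[0]+h[1])/2,(h[2]+h[3])/2,[np.degrees(np.arctan2(*(h[i]-h[i+1])[:2]))*-1 for i in(0,2)])
for n,lo,hi,bt,bs,z in(("mat",(100,100,60),(125,255,255),(195,235,275,310),(280,250,365,340),.002),("foam",(0,0,0),(180,255,50),(268,240,320,310),(320,212,392,276),.006),
  ("bare",(45,80,30),(95,255,255),(335,245,375,305),(355,180,415,225),.012),("redgrip",(170,130,80),(180,255,255),(220,170,250,195),(240,225,265,255),.0615)):
    a=blob(T,lo,hi,bt);b=blob(S,lo,hi,bs)
    print(n,a[2],b[2],rect("top",a[0],z),rect("side",b[0],z),tri([a[1]],[b[1]])[0])
print(len(th))
E
```

```text
[[0.6525 0.1777 0.0387 0.0001]
 [0.6666 0.0617 0.036  0.0003]
 [0.5692 0.168  0.0364 0.0008]
 [0.5829 0.0529 0.0364 0.0003]] 
mid [0.6595 0.1197 0.0374 0.0002] [0.5761 0.1105 0.0364 0.0005] [np.float64(6.936114723460116), np.float64(6.749214757932175)]
[[0.6533 0.1776 0.0361 0.0002]
 [0.6662 0.0603 0.0329 0.0009]
 [0.5694 0.1678 0.0362 0.0002]
 [0.5832 0.0523 0.0361 0.0002]] 
mid [0.6597 0.1189 0.0345 0.0006] [0.5763 0.11   0.0361 0.0002] [np.float64(6.30885622331208), np.float64(6.791024864348535)]
mat 2607.5 2717.0 [443.7 122.8 112.9 145.9   1.4] [444.5 123.6 149.2 118.   90. ] [ 0.4439  0.1241 -0.0056  0.0013]
foam 1906.0 1677.5 [437.5 -31.5  92.7 128.9  87.1] [437.4 -29.6  97.5 133.5  87.1] [ 0.4368 -0.0312 -0.      0.    ]
bare 903.0 667.5 [ 437.8 -184.4  113.8   49.2    0.7] [ 438.3 -182.5  117.9   54.7    0.2] [ 0.438  -0.1845  0.0079  0.0009]Traceback (most recent call last):
  File "<stdin>", line 10, in <module>
  File "vis.py", line 23, in blob
    c=max(cv2.findContours(k,cv2.RETR_EXTERNAL,cv2.CHAIN_APPROX_NONE)[0],key=cv2.contourArea)
ValueError: max() iterable argument is empty
```

Two-view results: the red bar is at (0.6596, 0.119) and the black bar at (0.576, 0.110), with the flat tops at z≈0.036 (the text gives 35.5 mm). The yaw is about 6.6°. The mat is at (0.444, 0.123), the foam at (0.437, −0.031) with yaw −3°, and the bare board at (0.438, −0.184). I'll move to the red bar, staying in front of the case.

```bash
python3 -m jog '[[3,5,1,0.18,1],[6,10,2,0.36,1],[9,15,3,0.54,1],[12,20,3,0.72,1],[15,25,3,0.9,1],[18,30,3,1.08,1],[21,35,3,1.26,1],[24,40,3,1.38,1]]' 25; python3 -m jog '[[5,4,0,0,1],[10,8,0,0,1],[15,13,0,0,1],[20,18,0,0,1],[24,21,-4,0,1],[26,22,-8,0,1],[26,22,-10,0,1],[26,22,-10,0,1]]'; python3 -c "
from vis import *
o=ctrl.get_obs();print(o['tool_pos'],np.degrees(np.arctan2(o['ee_rot'][1,1],o['ee_rot'][0,1])),o['t'])"
```

```text
t: 1.1
tool_pos: [0.3981, -0.099, 0.2567]
ee_rot: [[-0.118, 0.993, 0.0], [0.993, 0.118, -0.0], [-0.0, 0.0, -1.0]]
wrist_force: [1.1, -0.6, -1.0]
width: 0.0915
grasp_force: 0.0
t: 2.1
tool_pos: [0.6563, 0.1194, 0.1537]
ee_rot: [[-0.114, 0.993, -0.006], [0.993, 0.114, -0.0], [0.0, -0.006, -1.0]]
wrist_force: [0.1, 0.1, 0.3]
width: 0.0919
grasp_force: 0.0
[0.65625135 0.11935106 0.15368638] 6.558492148135299 2.1
```

```bash
python3 -m jog '[[0.3,0,-2,0,1],[0.3,0,-5,0,1],[0.3,0,-8,0,1],[0.3,0,-10,0,1],[0.3,0,-11,0,1],[0.3,0,-11.4,0,1],[0.3,0,-11.4,0,1]]'; python3 -m jog '[[0,0,0,0,-0.3],[0,0,0,0,-1],[0,0,0,0,-1],[0,0,0,0,-1],[0,0,0,0,-1],[0,0,0,0,-1]]' 25
```

```text
t: 2.98
tool_pos: [0.661, 0.1191, 0.0435]
ee_rot: [[-0.114, 0.994, 0.001], [0.994, 0.114, 0.0], [-0.0, 0.001, -1.0]]
wrist_force: [-0.6, 0.6, 0.5]
width: 0.0918
grasp_force: 0.0
t: 3.72
tool_pos: [0.6606, 0.1192, 0.0427]
ee_rot: [[-0.114, 0.994, 0.0], [0.994, 0.114, -0.0], [-0.0, 0.0, -1.0]]
wrist_force: [-0.3, -0.1, -0.9]
width: 0.0366
grasp_force: 0.0
```

```bash
python3 -m jog '[[0,0,0,0,-1],[0,0,0,0,-1],[0,0,0,0,-1],[0,0,0,0,-1],[0,0,0,0,-1],[0,0,0,0,-1],[0,0,0,0,-1],[0,0,0,0,-1]]'
```

```text
t: 4.72
tool_pos: [0.6606, 0.1192, 0.0427]
ee_rot: [[-0.114, 0.994, 0.0], [0.994, 0.114, 0.0], [0.0, 0.0, -1.0]]
wrist_force: [-0.1, -0.0, 0.3]
width: 0.0137
grasp_force: 25.0
```

```bash
python3 -m jog '[[0,0,1.5,0,-1],[0,0,4,0,-1],[0,0,7,0,-1],[-2,0,9,0,-1],[-5,0,9,0,-1],[-9,0,9,-0.05,-1],[-13,0.2,9,-0.1,-1],[-16,0.4,9,-0.1,-1]]'; python3 -m jog '[[-2.3,0,-1,0,-1],[-2.5,0,-4,0,-1],[-2.5,0,-7,0,-1],[-2.5,0,-9,0,-1],[-2.5,0,-10.5,0,-1],[-2.5,0,-11,0,-1],[-2.5,0,-11.2,0,-1],[-2.5,0,-11.2,0,-1]]'
```

```text
t: 5.72
tool_pos: [0.4994, 0.1233, 0.1339]
ee_rot: [[-0.014, 1.0, 0.002], [1.0, 0.014, 0.0], [0.0, 0.002, -1.0]]
wrist_force: [0.2, 0.4, -0.8]
width: 0.0136
grasp_force: 25.0
t: 6.72
tool_pos: [0.476, 0.1232, 0.0212]
ee_rot: [[-0.014, 1.0, 0.001], [1.0, 0.014, 0.0], [0.0, 0.001, -1.0]]
wrist_force: [0.7, -0.7, -1.7]
width: 0.0142
grasp_force: 25.0
```

```bash
python3 - <<'E'
from vis import *
cv2.imwrite("pics/a.png",cv2.resize(np.vstack([cyc("top")[140:310,190:390],cyc("side")[175:335,210:410]]),None,fx=1.8,fy=1.8,interpolation=cv2.INTER_CUBIC))
E
```

```text
(no output)
```

View pics/a.png

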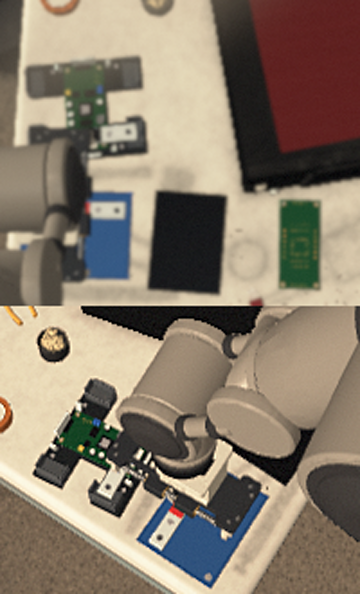

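The red bar hangs just above the far half of the mat, and the black bar is still seated. I'll release red and go for black.

```bash
python3 -m jog '[[0,0,-0.1,0,-1],[0,0,-0.1,0,-1],[0,0,-0.1,0,-0.2],[0,0,-0.1,0,0],[0,0,-0.1,0,0],[0,0,-0.1,0,0]]'; python3 -m jog '[[0,0,1,0,0],[0,0,4,0,0],[0,0,7,0.05,0],[0,0,10,0.1,0],[3,-0.5,10,0.1,0],[6,-0.9,10,0.1,0],[9,-1.3,10,0.1,0],[10.1,-1.3,10,0.1,0]]'; python3 -m jog '[[0,0,-2,0,0],[0,0,-5,0,0],[0,0,-7,0,0],[0,0,-7.8,0,0],[0,0,-7.8,0,0]]'
```

```text
t: 7.58
tool_pos: [0.4755, 0.1232, 0.0197]
ee_rot: [[-0.014, 1.0, -0.0], [1.0, 0.014, -0.0], [-0.0, -0.0, -1.0]]
wrist_force: [-1.1, 0.3, 0.3]
width: 0.0447
grasp_force: 0.0
t: 8.57
tool_pos: [0.5778, 0.1099, 0.1202]
ee_rot: [[-0.113, 0.994, 0.001], [0.994, 0.113, -0.0], [-0.0, 0.001, -1.0]]
wrist_force: [-0.5, -0.4, -0.4]
width: 0.0459
grasp_force: 0.0
t: 9.2
tool_pos: [0.5762, 0.1103, 0.0418]
ee_rot: [[-0.114, 0.993, -0.001], [0.993, 0.114, -0.0], [0.0, -0.001, -1.0]]
wrist_force: [-0.1, -0.3, 0.2]
width: 0.0459
grasp_force: 0.0
```

```bash
python3 -m jog '[[0,0,0,0,-1],[0,0,0,0,-1],[0,0,0,0,-1],[0,0,0,0,-1],[0,0,0,0,-1],[0,0,0,0,-1],[0,0,0,0,-1],[0,0,0,0,-1]]' 25; python3 -m jog '[[0,0,1.5,0,-1],[0,0,4,0,-1],[0,0,7,0,-1],[-2,0,9,0,-1],[-5,0.3,9,0,-1],[-9,0.7,9,-0.05,-1],[-13,1,9,-0.1,-1],[-15,1.3,9,-0.1,-1]]'; python3 -m jog '[[-1.2,0,-1,0,-1],[-1.2,0,-4,0,-1],[-1.2,0,-7,0,-1],[-1.2,0,-9,0,-1],[-1.2,0,-10.5,0,-1],[-1.2,0,-11,0,-1],[-1.2,0,-11.2,0,-1],[-1.2,0,-11.2,0,-1]]'
```

```text
t: 10.2
tool_pos: [0.5766, 0.1102, 0.042]
ee_rot: [[-0.114, 0.994, 0.0], [0.994, 0.114, -0.0], [-0.0, 0.0, -1.0]]
wrist_force: [-1.6, 0.2, 5.7]
width: 0.0137
grasp_force: 25.0
t: 11.2
tool_pos: [0.4246, 0.1233, 0.1322]
ee_rot: [[-0.014, 1.0, -0.0], [1.0, 0.014, 0.0], [0.0, -0.0, -1.0]]
wrist_force: [-0.1, 0.0, -0.6]
width: 0.0139
grasp_force: 25.0
t: 12.2
tool_pos: [0.415, 0.1232, 0.0202]
ee_rot: [[-0.014, 1.0, 0.001], [1.0, 0.014, 0.0], [0.0, 0.001, -1.0]]
wrist_force: [0.8, 0.4, -1.1]
width: 0.0136
grasp_force: 25.0
```

```bash
python3 -m jog '[[0,0,-0.1,0,-1],[0,0,-0.1,0,-0.2],[0,0,-0.1,0,0],[0,0,-0.1,0,0],[0,0,-0.1,0,0]]'; python3 -m jog '[[0,0,1,0,0],[0,0,4,0,0],[0,0,8,-0.1,0],[0,0,12,-0.2,0],[0,-4,14,-0.4,0],[0,-9,15,-0.6,0],[0,-15,16,-0.8,0],[0,-20,17,-0.97,0]]'; python3 -m jog '[[0,-4,0,-0.18,0.5],[0,-8,0,-0.36,1],[0,-10,0,-0.5,1],[0,-10,0,-0.5,1]]'; python3 - <<'E'
from vis import *
cv2.imwrite("pics/top1.png",cyc("top"));cv2.imwrite("pics/side1.png",cyc("side"))
a=cv2.imread("pics/top1.png")[165:310,195:335];b=cv2.imread("pics/side1.png")[200:340,225:385]
cv2.imwrite("pics/b.png",cv2.resize(np.hstack([a[:140],b]),None,fx=2.6,fy=2.6,interpolation=cv2.INTER_CUBIC))
E
```

```text
t: 12.82
tool_pos: [0.4146, 0.1232, 0.0187]
ee_rot: [[-0.014, 1.0, 0.0], [1.0, 0.014, -0.0], [-0.0, 0.0, -1.0]]
wrist_force: [-0.1, -0.3, 0.4]
width: 0.0445
grasp_force: 0.0
t: 13.82
tool_pos: [0.4143, -0.0787, 0.1899]
ee_rot: [[0.809, 0.588, 0.001], [0.588, -0.809, -0.001], [0.001, 0.001, -1.0]]
wrist_force: [0.9, 0.0, -0.0]
width: 0.0456
grasp_force: 0.0
t: 14.32
tool_pos: [0.4144, -0.1778, 0.1891]
ee_rot: [[0.991, 0.133, 0.0], [0.133, -0.991, -0.0], [0.0, 0.0, -1.0]]
wrist_force: [-0.1, -0.4, 0.6]
width: 0.0814
grasp_force: 0.0
```

View pics/b.png

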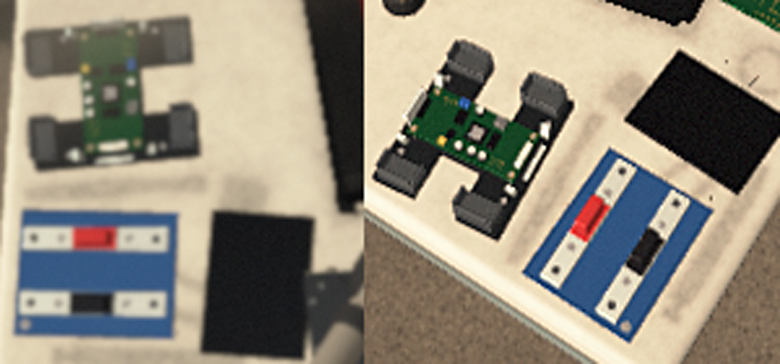

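Both bars lie flat on the mat and the finished board is uncovered in the pallet. Next I'll measure the board.

```bash
python3 - <<'E'
from vis import *
np.set_printoptions(suppress=True,precision=4)
T=cv2.imread("pics/top1.png")[:,:,::-1].copy();S=cv2.imread("pics/side1.png")[:,:,::-1].copy()
G=(40,60,20),(95,255,255)
a=blob(T,*G,(215,165,260,235));b=blob(S,*G,(235,215,310,290))
print("done",a[2],b[2],rect("top",a[0],.024),rect("side",b[0],.024),tri([a[1]],[b[1]])[0])
# pallet outline
for n,im,box in(("top",T,(200,165,275,235)),("side",S,(228,210,312,300))):
    g=cv2.cvtColor(im,cv2.COLOR_RGB2HSV); m=((g[:,:,2]<105)|((g[:,:,0]>40)&(g[:,:,0]<95)&(g[:,:,1]>60))).astype(np.uint8); k=np.zeros_like(m);x0,y0,x1,y1=box;k[y0:y1,x0:x1]=m[y0:y1,x0:x1]
    c=max(cv2.findContours(k,0,1)[0],key=cv2.contourArea)[:,0]; print(n,rect(n,c,.039),rect(n,c,.012))
E
```

```text
done 689.0 897.5 [614.5 114.8 113.9  57.4   7.1] [618.4 115.9 122.2  58.5   6.8] [0.6156 0.115  0.0194 0.0037]
top [610.9 111.  132.1 156.4   6.9] [615.8 115.9 135.4 160.2   6.9]
side [609.4 120.4 140.2 166.5   6.6] [618.7 111.7 143.9 170.8   6.6]
```

```bash
python3 -m jog '[[0,5,0,0,1],[0,10,0,0,1],[0,16,0,-0.02,1],[0,22,0,-0.02,1],[4,28,0,-0.02,1],[9,29.3,0,-0.02,1],[15,29.3,0,-0.02,1],[20.4,29.3,-2,-0.02,1]]'; python3 -m jog '[[0,0,-3,0,1],[0,0,-7,0,1],[0,0,-11,0,1],[0,0,-13,0,1],[0,0,-14.5,0,1],[0,0,-15.4,0,1],[0,0,-15.4,0,1],[0,0,-15.4,0,1]]'
```

```text
t: 15.42
tool_pos: [0.6207, 0.1185, 0.1704]
ee_rot: [[0.993, 0.12, 0.004], [0.12, -0.993, 0.0], [0.004, 0.0, -1.0]]
wrist_force: [-0.3, 0.5, 0.7]
width: 0.0919
grasp_force: 0.0
t: 16.42
tool_pos: [0.6192, 0.1163, 0.0157]
ee_rot: [[0.993, 0.115, 0.002], [0.115, -0.993, 0.0], [0.002, 0.0, -1.0]]
wrist_force: [0.6, -0.4, 0.2]
width: 0.0922
grasp_force: 0.0
```

```bash
python3 -m jog '[[0,0,0,0,0.6],[0,0,0,0,0.3],[0,0,0,0,0],[0,0,0,0,-0.2],[0,0,0,0,-1],[0,0,0,0,-1],[0,0,0,0,-1],[0,0,0,0,-1]]' 20
```

```text
t: 17.42
tool_pos: [0.6186, 0.1161, 0.0148]
ee_rot: [[0.993, 0.115, 0.0], [0.115, -0.993, -0.0], [0.0, 0.0, -1.0]]
wrist_force: [-0.1, -1.3, 1.0]
width: 0.0554
grasp_force: 20.0
```

```bash
python3 -m jog '[[0,0,0.6,0,-1],[0,0,1.5,0,-1],[0,0,3.5,0,-1],[0,0,6,0,-1],[-2,0,8,0,-1],[-5,0,9,0,-1],[-9,0,9,0,-1],[-13,-2,9,-0.06,-1]]'; python3 -m jog '[[-3,-3,0,0,-1],[-5,-6,0,-0.05,-1],[-5.1,-9,0,-0.11,-1],[-5.1,-12,0,-0.11,-1],[-5.1,-12.7,0,-0.11,-1],[-5.1,-12.7,-2,-0.11,-1],[-5.1,-12.7,-4,-0.11,-1],[-5.1,-12.7,-4,-0.11,-1]]'; python3 - <<'E'
from vis import *
cv2.imwrite("pics/c.png",cv2.resize(np.hstack([cyc("top")[160:310,195:385],cyc("side")[175:325,230:430]]),None,fx=2,fy=2,interpolation=cv2.INTER_CUBIC))
E
```

```text
t: 18.42
tool_pos: [0.4876, 0.0968, 0.1055]
ee_rot: [[0.998, 0.055, 0.002], [0.055, -0.998, 0.0], [0.002, -0.0, -1.0]]
wrist_force: [0.6, -0.6, -1.2]
width: 0.0553
grasp_force: 20.0
t: 19.42
tool_pos: [0.4367, -0.03, 0.0641]
ee_rot: [[0.998, -0.055, -0.003], [-0.055, -0.998, 0.001], [-0.003, -0.001, -1.0]]
wrist_force: [-0.1, 0.5, -0.7]
width: 0.0551
grasp_force: 20.0
```

View pics/c.png

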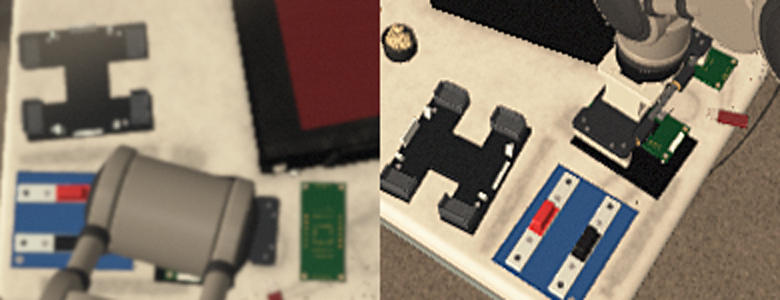

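The pallet is empty and the board is held level over the pad. I'll lower and release it, then move above the bare board.

```bash
python3 -m jog '[[0,0,-2,0,-1],[0,0,-4,0,-1],[0,0,-5,0,-1],[0,0,-5.4,0,-1],[0,0,-5.5,0,-1],[0,0,-5.55,0,-1],[0,0,-5.55,0,-1]]'; python3 -m jog '[[0,0,0,0,0.4],[0,0,0,0,0.7],[0,0,0,0,1],[0,0,0,0,1],[0,0,0,0,1]]';  python3 -m jog '[[0,0,1,0,1],[0,0,3,0,1],[0,0,6,0,1],[0,-3,10,0.03,1],[0,-8,12,0.06,1],[0,-13,12,0.06,1],[0,-15.3,12,0.06,1],[0,-15.3,12,0.06,1]]'
```

```text
t: 20.4
tool_pos: [0.4378, -0.0309, 0.0096]
ee_rot: [[0.998, -0.055, 0.001], [-0.055, -0.998, -0.0], [0.001, 0.0, -1.0]]
wrist_force: [0.2, 0.0, -1.4]
width: 0.0552
grasp_force: 20.0
t: 21.02
tool_pos: [0.4376, -0.0308, 0.0093]
ee_rot: [[0.998, -0.055, 0.0], [-0.055, -0.998, -0.0], [0.0, 0.0, -1.0]]
wrist_force: [0.8, 0.2, -0.2]
width: 0.0914
grasp_force: 0.0
t: 22.02
tool_pos: [0.4375, -0.1852, 0.1298]
ee_rot: [[1.0, 0.002, 0.001], [0.002, -1.0, -0.001], [0.001, 0.001, -1.0]]
wrist_force: [-0.8, 0.3, -1.2]
width: 0.0914
grasp_force: 0.0
```

```bash
python3 -m jog '[[0,0.1,-3,0,1],[0,0.1,-7,0,1],[0,0.1,-10,0,1],[0,0.1,-11.5,0,1],[0,0.1,-12.3,0,1],[0,0.1,-12.6,0,1],[0,0.1,-12.6,0,1],[0,0.1,-12.6,0,1]]';  python3 -m jog '[[0,0,0,0,0.6],[0,0,0,0,0.3],[0,0,0,0,0],[0,0,0,0,-0.2],[0,0,0,0,-1],[0,0,0,0,-1],[0,0,0,0,-1],[0,0,0,0,-1]]' 20
```

```text
t: 23.02
tool_pos: [0.438, -0.183, 0.0038]
ee_rot: [[1.0, 0.005, 0.001], [0.005, -1.0, -0.001], [0.001, 0.001, -1.0]]
wrist_force: [-0.6, -0.5, 1.2]
width: 0.0917
grasp_force: 0.0
t: 24.02
tool_pos: [0.4376, -0.1829, 0.0033]
ee_rot: [[1.0, 0.005, 0.0], [0.005, -1.0, -0.0], [0.0, 0.0, -1.0]]
wrist_force: [-0.6, -0.6, -0.4]
width: 0.0558
grasp_force: 20.0
```

```bash
python3 -m jog '[[0,0,0.6,0,-1],[0,0,2,0,-1],[0,0,5,0,-1],[0,1,9,0,-1],[0,4,11,0,-1],[0,9,11,0,-1],[0,14,11,0,-1],[0,19,11,0,-1]]'; python3 -m jog '[[0,5,0,0.05,-1],[1,9,0,0.11,-1],[5,10.85,0,0.11,-1],[10,10.85,0,0.11,-1],[14,10.85,0,0.11,-1],[17,10.85,-1,0.11,-1],[18.1,10.85,-4,0.11,-1],[18.1,10.85,-6,0.11,-1]]';  python3 -m jog '[[0,0,-0.1,0,-1],[0,0,-0.1,0,-1]]'; python3 - <<'E'
from vis import *
np.set_printoptions(suppress=True,precision=4)
cv2.imwrite("pics/top2.png",cyc("top"));cv2.imwrite("pics/side2.png",cyc("side"))
T=cv2.imread("pics/top2.png");S=cv2.imread("pics/side2.png")
cv2.imwrite("pics/d.png",cv2.resize(np.hstack([T[160:310,195:385],S[175:325,230:430]]),None,fx=2,fy=2,interpolation=cv2.INTER_CUBIC))
E
```

```text
t: 25.02
tool_pos: [0.4376, 0.0087, 0.1144]
ee_rot: [[1.0, 0.004, 0.002], [0.004, -1.0, -0.0], [0.002, 0.0, -1.0]]
wrist_force: [1.6, -0.2, -1.1]
width: 0.0557
grasp_force: 20.0
t: 26.02
tool_pos: [0.6189, 0.1156, 0.0527]
ee_rot: [[0.993, 0.114, -0.0], [0.114, -0.993, -0.0], [-0.0, 0.0, -1.0]]
wrist_force: [0.2, -0.3, -0.3]
width: 0.0559
grasp_force: 20.0
t: 26.28
tool_pos: [0.619, 0.1158, 0.0536]
ee_rot: [[0.993, 0.115, 0.001], [0.115, -0.993, 0.0], [0.001, 0.0, -1.0]]
wrist_force: [-0.3, -1.2, -0.8]
width: 0.0553
grasp_force: 20.0
```

View pics/d.png

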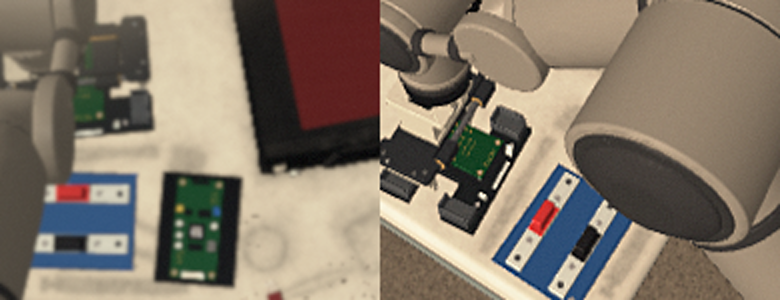

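The finished board stands centred on the pad, and the bare board is lined up over the nest. Lowering it.

```bash
python3 -m jog '[[0,0,-1,0,-1],[0,0,-2,0,-1],[0,0,-2.6,0,-1],[0,0,-3.1,0,-1],[0,0,-3.5,0,-1],[0,0,-3.7,0,-1],[0,0,-3.75,0,-1],[0,0,-3.75,0,-1]]'
```

```text
t: 27.38
tool_pos: [0.6186, 0.1157, 0.0152]
ee_rot: [[0.993, 0.115, 0.0], [0.115, -0.993, -0.0], [0.0, 0.0, -1.0]]
wrist_force: [-2.9, -1.1, 5.1]
width: 0.0556
grasp_force: 20.0
```

```bash
python3 -m jog '[[0,0,0,0,0.4],[0,0,0,0,0.7],[0,0,0,0,1],[0,0,0,0,1],[0,0,0,0,1]]'; python3 -m jog '[[0,0,1,0,1],[0,0,3,0,1],[0,0,7,0.15,1],[-1,0,12,0.3,1],[-6,0,16,0.45,1],[-12,-1,17,0.6,0.5],[-18,-4,17,0.75,0],[-20,-9,17,0.9,0]]'; python3 -m jog '[[0,-5,0,0.18,0],[0,-10,0,0.36,0],[0,-13,0,0.54,0],[0,-13,0,0.57,0]]'; python3 - <<'E'
from vis import *
np.set_printoptions(suppress=True,precision=4)
cv2.imwrite("pics/top3.png",cyc("top"));cv2.imwrite("pics/side3.png",cyc("side"))
T=cv2.imread("pics/top3.png");S=cv2.imread("pics/side3.png")
cv2.imwrite("pics/e.png",cv2.resize(np.hstack([T[165:305,195:335],S[200:340,225:385]]),None,fx=2.6,fy=2.6,interpolation=cv2.INTER_CUBIC))
T=T[:,:,::-1].copy();S=S[:,:,::-1].copy();G=(40,60,20),(95,255,255)
a=blob(T,*G,(215,165,260,235));b=blob(S,*G,(235,215,310,290))
print("bare",a[2],b[2],rect("top",a[0],.024),rect("side",b[0],.024),tri([a[1]],[b[1]])[0])
E
```

```text
t: 28.0
tool_pos: [0.6186, 0.1157, 0.0147]
ee_rot: [[0.993, 0.115, -0.0], [0.115, -0.993, -0.0], [-0.0, 0.0, -1.0]]
wrist_force: [-0.2, -0.0, -0.1]
width: 0.0914
grasp_force: 0.0
t: 29.0
tool_pos: [0.4161, 0.0262, 0.1858]
ee_rot: [[0.521, 0.854, 0.001], [0.854, -0.521, -0.0], [0.001, 0.001, -1.0]]
wrist_force: [1.8, -2.2, 0.6]
width: 0.0664
grasp_force: 0.0
t: 29.5
tool_pos: [0.4188, -0.1066, 0.1855]
ee_rot: [[-0.014, 1.0, 0.002], [1.0, 0.014, -0.001], [-0.001, 0.002, -1.0]]
wrist_force: [-0.7, -0.3, -0.6]
width: 0.0458
grasp_force: 0.0
bare 882.0 942.5 [616.8 114.  117.8  57.3   3.4] [618.2 117.6 121.5  60.2   6.8] [0.6151 0.1161 0.0208 0.0062]
```

View pics/e.png

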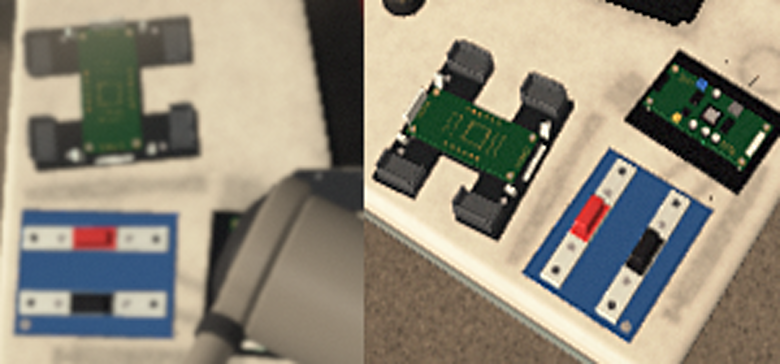

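The bare board sits in the nest, the finished board stands on the pad, and both bars are unmoved on the mat. I'll fetch the red bar.

```bash
python3 -m jog '[[0,5,0,0,0],[0,10,0,0,0],[1,15,0,0,0],[4,20,-2,0,0],[5.7,23,-5,0,0],[5.7,23,-8,0,0],[5.7,23,-10,0,0],[5.7,23,-10,0,0]]'; python3 -m jog '[[0,0,-2,0,0],[0,0,-4.5,0,0],[0,0,-6,0,0],[0,0,-6.5,0,0],[0,0,-6.5,0,0]]'
```

```text
t: 30.6
tool_pos: [0.4745, 0.1263, 0.0839]
ee_rot: [[-0.014, 1.0, -0.003], [1.0, 0.014, -0.0], [-0.0, -0.003, -1.0]]
wrist_force: [-0.4, -0.8, -0.4]
width: 0.0461
grasp_force: 0.0
t: 31.22
tool_pos: [0.476, 0.1258, 0.0202]
ee_rot: [[-0.014, 1.0, 0.001], [1.0, 0.014, 0.0], [0.0, 0.001, -1.0]]
wrist_force: [0.2, 0.3, 0.7]
width: 0.0457
grasp_force: 0.0
```

```bash
python3 -m jog '[[0,-0.26,0,0,0],[0,-0.26,0,0,0],[0,-0.26,0,0,-0.3],[0,-0.26,0,0,-1],[0,-0.26,0,0,-1],[0,-0.26,0,0,-1],[0,-0.26,0,0,-1],[0,-0.26,0,0,-1]]' 25; python3 -m jog '[[0,0,1.5,0,-1],[0,0,4,0,-1],[0,0,7,0,-1],[2,0,9,0,-1],[6,0,9,0.05,-1],[11,0,9,0.1,-1],[15,-0.4,9,0.1,-1],[17,-0.4,9,0.1,-1]]';  python3 -m jog '[[1,0,-1,0,-1],[1.4,0,-3,0,-1],[1.5,0,-4,0,-1],[1.5,0,-4,0,-1],[1.5,0,-4,0,-1]]'
```

```text
t: 32.22
tool_pos: [0.4756, 0.1232, 0.0197]
ee_rot: [[-0.014, 1.0, 0.0], [1.0, 0.014, 0.0], [0.0, 0.0, -1.0]]
wrist_force: [0.9, 0.1, -0.6]
width: 0.0138
grasp_force: 25.0
t: 33.22
tool_pos: [0.6473, 0.1187, 0.1104]
ee_rot: [[-0.113, 0.994, 0.001], [0.994, 0.113, -0.0], [-0.0, 0.001, -1.0]]
wrist_force: [-0.1, -0.1, -1.8]
width: 0.0138
grasp_force: 25.0
t: 33.85
tool_pos: [0.6605, 0.1193, 0.0702]
ee_rot: [[-0.114, 0.994, 0.0], [0.994, 0.114, 0.0], [-0.0, 0.0, -1.0]]
wrist_force: [0.6, -0.0, -1.2]
width: 0.0138
grasp_force: 25.0
```

Right over its seat, so I'll lower by 27 mm.

```bash
python3 -m jog '[[0,0,-0.7,0,-1],[0,0,-1.3,0,-1],[0,0,-1.8,0,-1],[0,0,-2.2,0,-1],[0,0,-2.5,0,-1],[0,0,-2.7,0,-1],[0,0,-2.72,0,-1],[0,0,-2.72,0,-1]]'
```

```text
t: 34.85
tool_pos: [0.6607, 0.1192, 0.0427]
ee_rot: [[-0.113, 0.994, 0.0], [0.994, 0.113, 0.0], [-0.0, 0.0, -1.0]]
wrist_force: [0.3, -0.6, -1.2]
width: 0.0135
grasp_force: 25.0
```

```bash
python3 -m jog '[[0,0,-0.05,0,-0.3],[0,0,-0.05,0,0],[0,0,-0.05,0,0],[0,0,-0.05,0,0]]'; python3 -m jog '[[0,0,2,0,0],[0,0,6,0,0],[-4,0,9,0,0],[-9,0,9,0,0],[-14,0.2,9,-0.1,0],[-19,0.4,9,-0.1,0],[-23,0.4,9,-0.1,0],[-24.6,0.4,8,-0.1,0]]'; python3 -m jog '[[0,0,-3,0,0],[0,0,-6,0,0],[0,0,-9,0,0],[0,0,-10.35,0,0],[0,0,-10.35,0,0],[0,0,-10.35,0,0]]'
```

```text
t: 35.35
tool_pos: [0.6607, 0.1192, 0.0421]
ee_rot: [[-0.114, 0.994, 0.0], [0.994, 0.114, 0.0], [-0.0, 0.0, -1.0]]
wrist_force: [0.6, -0.8, 0.0]
width: 0.0449
grasp_force: 0.0
t: 36.35
tool_pos: [0.4129, 0.1233, 0.1227]
ee_rot: [[-0.014, 1.0, 0.001], [1.0, 0.014, 0.0], [0.0, 0.001, -1.0]]
wrist_force: [1.5, -0.4, 0.8]
width: 0.046
grasp_force: 0.0
t: 37.1
tool_pos: [0.4154, 0.1233, 0.0194]
ee_rot: [[-0.014, 1.0, 0.002], [1.0, 0.014, 0.0], [0.0, 0.002, -1.0]]
wrist_force: [0.3, -0.7, 0.3]
width: 0.0454
grasp_force: 0.0
```

```bash
python3 -m jog '[[0,0,0,0,-0.3],[0,0,0,0,-1],[0,0,0,0,-1],[0,0,0,0,-1],[0,0,0,0,-1],[0,0,0,0,-1],[0,0,0,0,-1],[0,0,0,0,-1]]' 25; python3 -m jog '[[0,0,1.5,0,-1],[0,0,4,0,-1],[0,0,7,0,-1],[2,0,9,0,-1],[6,-0.5,9,0.05,-1],[10,-1,9,0.1,-1],[13.5,-1.3,9,0.1,-1],[15.2,-1.3,9,0.1,-1]]';  python3 -m jog '[[0.7,0,-1,0,-1],[1,0,-3,0,-1],[1,0,-4,0,-1],[1,0,-4,0,-1],[1,0,-4,0,-1]]'
```

```text
t: 38.1
tool_pos: [0.4148, 0.1232, 0.0187]
ee_rot: [[-0.014, 1.0, 0.0], [1.0, 0.014, 0.0], [0.0, 0.0, -1.0]]
wrist_force: [0.5, 0.5, 5.1]
width: 0.0137
grasp_force: 25.0
t: 39.1
tool_pos: [0.5678, 0.1097, 0.1077]
ee_rot: [[-0.113, 0.994, -0.001], [0.994, 0.113, -0.0], [-0.0, -0.001, -1.0]]
wrist_force: [-0.5, 0.4, -1.8]
width: 0.0134
grasp_force: 25.0
t: 39.72
tool_pos: [0.5767, 0.1103, 0.069]
ee_rot: [[-0.114, 0.994, 0.001], [0.994, 0.114, 0.0], [-0.0, 0.001, -1.0]]
wrist_force: [0.8, 0.3, -0.9]
width: 0.0138
grasp_force: 25.0
```

```bash
python3 -m jog '[[0,0,-0.7,0,-1],[0,0,-1.3,0,-1],[0,0,-1.8,0,-1],[0,0,-2.2,0,-1],[0,0,-2.5,0,-1],[0,0,-2.65,0,-1],[0,0,-2.67,0,-1],[0,0,-2.67,0,-1]]'; python3 -m jog '[[0,0,-0.05,0,-0.3],[0,0,-0.05,0,0],[0,0,-0.05,0,0],[0,0,-0.05,0,0]]'; python3 -m jog '[[0,0,2,0,0],[0,0,6,0,0],[0,0,11,0,0],[-4,0,14,0,0],[-9,-1,15,0,0],[-14,-4,15,0,0],[-16,-9,15,0,0],[-16,-14,15,0,0]]'; python3 -m jog '[[0,-6,0,0,0],[0,-12,0,0,0],[0,-16,0,0,0],[0,-16,0,0,0]]'; python3 - <<'E'
from vis import *
np.set_printoptions(suppress=True,precision=4)
cv2.imwrite("pics/top4.png",cyc("top"));cv2.imwrite("pics/side4.png",cyc("side"))
T=cv2.imread("pics/top4.png");S=cv2.imread("pics/side4.png")
cv2.imwrite("pics/f.png",cv2.resize(np.hstack([T[125:305,195:335],S[160:340,225:385]]),None,fx=2.6,fy=2.6,interpolation=cv2.INTER_CUBIC))
T=T[:,:,::-1].copy();S=S[:,:,::-1].copy()
th=np.array([[68,97],[256,80],[76,231],[264,213]])/4+[195,160]-.375
sh=np.array([[57,318],[144,181],[166,372],[249,230]])/3.7+[225,175]-.36
h=tri([dark(T,x) for x in th],[dark(S,x) for x in sh]);print(h,(h[0]+h[1])/2,(h[2]+h[3])/2)
E
```

```text
t: 40.72
tool_pos: [0.5767, 0.1102, 0.042]
ee_rot: [[-0.113, 0.994, 0.0], [0.994, 0.113, 0.0], [-0.0, 0.0, -1.0]]
wrist_force: [-0.4, 1.0, -1.2]
width: 0.0139
grasp_force: 25.0
t: 41.22
tool_pos: [0.5767, 0.1102, 0.0414]
ee_rot: [[-0.113, 0.994, 0.0], [0.994, 0.113, 0.0], [-0.0, 0.0, -1.0]]
wrist_force: [-0.1, 0.0, 0.4]
width: 0.0449
grasp_force: 0.0
t: 42.22
tool_pos: [0.4152, -0.0305, 0.1919]
ee_rot: [[-0.115, 0.993, 0.001], [0.993, 0.115, -0.0], [-0.0, 0.001, -1.0]]
wrist_force: [1.6, -1.3, 0.3]
width: 0.0456
grasp_force: 0.0
t: 42.72
tool_pos: [0.4165, -0.1922, 0.1913]
ee_rot: [[-0.109, 0.994, 0.0], [0.994, 0.109, -0.001], [-0.001, 0.0, -1.0]]
wrist_force: [-0.4, 0.5, 0.1]
width: 0.0464
grasp_force: 0.0
[[0.6532 0.1777 0.0352 0.0006]
 [0.6657 0.0608 0.0334 0.0015]
 [0.5702 0.1679 0.0349 0.001 ]
 [0.583  0.0521 0.0347 0.0004]] [0.6594 0.1193 0.0343 0.001 ] [0.5766 0.11   0.0348 0.0007]
```

View pics/f.png

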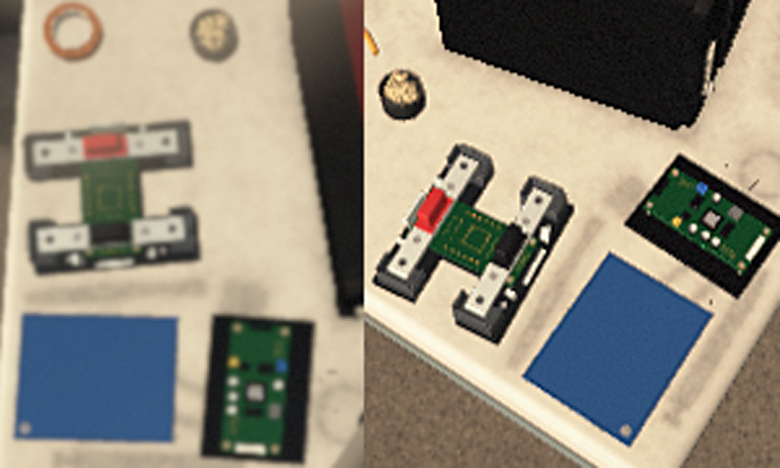

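Both bars are back on their own seats, within 1 mm of the start positions in the two-view check. The bare board is under them, the finished board is on the pad, and the bystanders in view haven't moved. Handing in.

```bash
python3 -m jog '[[0,0,0,0,0],[0,0,0,0,0],[0,0,0,0,0],[0,0,0,0,0]]'; python3 -c "
from workcell import ctrl
print(ctrl.close_job())"
```

```text
t: 43.32
tool_pos: [0.4167, -0.1895, 0.1914]
ee_rot: [[-0.114, 0.993, 0.0], [0.993, 0.114, -0.0], [-0.0, 0.0, -1.0]]
wrist_force: [0.2, -0.6, 0.6]
width: 0.0459
grasp_force: 0.0
the job is handed in; nothing more can be done
None
```

The job is handed in at about 43 s: the finished board is on the foam pad, the bare board is in the pallet, and both bars are back on their own seats within about 1 mm; no verdict was returned.

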